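Turn the bracket for its second pass and hold the sprung guard at the pointer

TASK

On the deburring machine, turn the bent bracket a quarter turn on the work rest so that the outer face of its short leg, instead of the long one, lies flush along the stop bar, and let go of it. Then lift the sprung guard until the guard plate is in line with the setting pointer at its side, and finish while still holding it there against the spring. Leave the pointer as it is set and everything else on the bench where it is.

Things in the scene. Friction and masses are not known exactly. Their poses are not given: they have to be found in the camera images.
- machine: Fixed deburring machine, grey base 360 x 220 mm. Origin on the bench under the base; x from the work rest towards the drum housing, y left, z up. Base spans x -210 to 150, y -110 to 110 mm. Flat work rest: x -210 to -20, top at z 30. Housing: x -10 to 150, walls up to z 115, covered by the guard; a motor juts 70 mm from its left side, z 25 to 125 mm.
- stop_face (a point): Middle of the lower edge of the stop bar's working face, where it meets the work rest (30 mm up). The stop bar is a low steel bar, 12 mm high, 12 mm thick, 190 mm long, on the left side of the work rest (y = 85 to 97 mm of the machine). Axes as the machine's: the face looks along -y, the bar runs along x.
- bracket: Loose steel bracket, 0.2 to 0.4 kg: 8 mm thick, 40 mm high flat bar bent square, standing on edge on the work rest, an L from above. Origin: the L's outer corner, underside. Long leg 80 mm along its +x (outer face: plane y = 0), short leg 55 mm along its +y (outer face: plane x = 0). At the start the long leg's outer face looks roughly towards the stop bar, 5 to 40 mm off.
- short_end (a point): End of the bracket's short leg: its outer face, lower edge, 55 mm from the corner.
- long_end (a point): End of the bracket's long leg: its outer face, lower edge, 80 mm from the corner.
- guard (a joint): Angle of the sprung guard (rad): 0 closed (level), grows as its front edge is lifted, stop at 1.3. The spring and weight push it shut always: about 7 N at the handle to start, about 11 N at 0.9 rad; let go, it closes.
- guard_hinge (a point): Middle of the guard's hinge axis, which runs along the machine's y at the rear top of the housing, 118 mm above the bench. Axes as the machine's.
- guard_bar (a point): Middle of the guard's handle: a round steel bar, 12 mm thick, 110 mm long along y, on two posts at the front of the guard: 130 mm in front of the hinge axis and 42 mm above the mid-plane of the guard plate (5 mm thick, 150 x 186 mm, 50 mm skirt in front); 33 mm free under the bar. Axes turn with the guard: x along the plate to the hinge, z off the plate. The bar can turn between the pads.
- pointer (a joint): Angle at which the setting pointer is set (rad), same axis, zero and sense as the guard's angle: the guard is in line with it when both are equal. Set anew each time, 0.45 to 0.85. Stiff; it stays where it is.
- pointer_tip (a point): Front tip of the setting pointer, a slim steel bar 180 mm long, 12 mm wide, 6 mm thick, on the guard's hinge axis, 19 mm outside the guard's right side (y = -114 mm of the machine). Its x axis runs along the pointer towards the hinge.
- bearing: Bystander: loose steel ring, 36 mm wide, 12 mm high, on the right side of the work rest. Origin under its centre.
- wrench: Bystander: wrench lying on the bench to the left of the machine.
- bottle: Bystander: green glass bottle, 62 mm wide, 190 mm high, to the right of the machine. Origin under its centre.
- screwdriver: Bystander: screwdriver lying on the left of the bench.
- tape: Bystander: white roll, 90 mm wide, 24 mm high, on the left or right of the bench.
- mug: Bystander: white mug, 80 mm wide, 90 mm high.
- jar: Bystander: small glass jar, 56 mm wide, 60 mm high.

How it is judged:
On the way, in this order (a step that is already met when the one before it is completed fails the run):
1. the bracket stands on the work rest with its short leg's outer face flush along the stop bar, let go, the guard still shut (y of bracket in the frame of stop_face between -0.004 and 0.004 m and y of short_end in the frame of stop_face between -0.004 and 0.004 m and x of bracket in the frame of stop_face between -0.1 and 0.1 m and x of short_end in the frame of stop_face between -0.1 and 0.1 m and y of long_end in the frame of stop_face below -0.07 m and angle between bracket's own z axis and vertical below 0.06 rad and z of bracket in the frame of stop_face between -0.003 and 0.004 m and linear speed of bracket below 0.02 m/s and contact force between each of the arm, the fingers and bracket below 0.3 N and value of joint guard below 0.15 rad), for 0.3 s.
2. the gripper holds the guard in line with the pointer (angle between the x axis of guard_bar and the x axis of pointer_tip, either way round below 0.07 rad and contact force between the fingers and guard above 2 N and velocity of joint guard between -0.1 and 0.1 rad/s and contact force between bracket and guard below 0.3 N), for 0.3 s.
At the end, for the whole second after the job is handed in: Gripper presses on the still guard with over 2 N, plate within 0.07 rad of the pointer, nothing else propping it; bracket untouched, at rest, upright on the work rest, short leg's outer face within 4 mm of the stop bar at both ends (within 100 mm of its middle), long leg away from the bar (all of step 2 and y of bracket in the frame of stop_face between -0.004 and 0.004 m and y of short_end in the frame of stop_face between -0.004 and 0.004 m and x of bracket in the frame of stop_face between -0.1 and 0.1 m and x of short_end in the frame of stop_face between -0.1 and 0.1 m and y of long_end in the frame of stop_face below -0.07 m and angle between bracket's own z axis and vertical below 0.06 rad and z of bracket in the frame of stop_face between -0.003 and 0.004 m and linear speed of bracket below 0.02 m/s and contact force between each of the arm, the fingers and bracket below 0.3 N); the arm keeps its last pose, push and grip.
It fails at once if the setting pointer is shifted (distance of pointer_tip from where it was at the start of the episode above 0.01 m).
It fails at once if a bystander is pushed by more than 30 mm or tipped over (distance of any of bearing, wrench, bottle, screwdriver, tape, mug, jar from where it was at the start of the episode above 0.03 m or angle between any of bottle, mug, jar's own z axis and vertical above 0.5 rad).
It also fails if it takes over 56 s, if anything falls off the work surface, if the arm or the gripper's body presses on something with over 40 N, if the wrist force passes 120 N, or if a joint passes its speed limit or range.

ROBOT

A 6-joint arm with a two-finger parallel gripper is mounted at the origin on the work surface. World frame = base frame: x ahead of the robot, y to its left, z up, the work surface at z = 0. Lengths are in m, angles in rad, forces in N, time in s.
With the tool pointing down it reaches from about 0.225 to 0.875 m from the base axis. Payload 3.4 kg.
Tool frame: the origin (TCP) lies midway between the tips of the shut fingers; the grasp point (between the pads) lies 19 mm behind it (manip.grasp_offset is the distance from the TCP to the grasp point, in m); x points along the fingers, y is the direction in which the jaws open and shut, and the axes are right-handed (so a half turn about x gives the same grasp; the last joint's range is limited). The gripper opens to 85 mm and grips with 20 to 120 N. Pads are 22 mm wide; open, the fingers measure 114 mm over their backs; the gripper's body (76 mm by 85 mm) begins 54 mm behind the grasp point. The pads swing forward as they close: fully open they stand 13 mm farther back than shut.
Start: joints at [1.019, 0.276, 1.505, -0, 1.361, -0.121], TCP at [0.24, 0.522, 0.192] pointing down, gripper open.
Joint ranges: [-2.89, 2.89], [-0.75, 2.08], [0.22, 2.7], [-1.18, 4.32], [0.11, 2.71], [-2.7, 2.7]. Speed limits (rad/s): [2.57, 2.57, 3.14, 3.14, 3.14, 3.14].

INTERFACE

Orientations are given as a unit quaternion [w, x, y, z].
In Python, from rig import manip gives the robot as it stands.
- The arm moves only by the shell command python3 -m creep 'ROWS' [OPENING] [FORCE]. ROWS is a JSON object of lists of equal length, an entry for each row: "delta_pos": the shift along the tool's x, y, z in cm, a list of three; "dr": the turn, a rotation vector about the tool's x, y, z in rad, a list of three. In form: {"delta_pos": [[dx, dy, dz], ...], "dr": [[rx, ry, rz], ...]}. A call has 1 to 10 rows; each row is the pose to reach, as a shift and turn from the pose commanded when the call began, along the tool's axes at that moment; what a row does not reach only later rows make up. A row lasts 1/10 s, in which the tool goes at most 50 mm and 8.59 degrees, less where a joint would pass 70% of its speed; a pose out of reach is approached as far as the arm can. A call with a gripper value outside its range is refused whole. OPENING is the opening, from -1 (shut) to 1 (fully open), set as the call begins (- or left out, the last holds). The fingers move at their own pace and stop on an object; FORCE is the grip in N (left out, the last holds). Time passes only in rows, so rows that repeat a pose let the fingers close. It gives the time, the measured TCP pose, the force and the opening at its end, in the units of the state.
- manip.get_state(): the state, without advancing time (a new reading comes with each control period).
- manip.get_image(name): name is "side" or "top"; returns a dict with "pixels" (480x640x3 uint8, blue, green, red), "depth" (480x640 float32, m along the optical axis (not along the pixel's ray), 0 where there is no reading), "intrinsics" (3x3 intrinsics, pixels), "k1" (the pictures are not rectified: a ray, as slopes to the right and down, at radius r is drawn at 1 + k1 r^2 times it, then the intrinsics apply), "rvec" (rotation vector, rad) and "tvec" (3), from world to camera coordinates, as OpenCV has them. Camera axes: x right, y down, z forward; pixel columns grow to the right and rows downward; lengths in m; the calibration is good to about 2 mm. A picture is of the moment at which its call begins.
- manip.sign_off(): hands the job in, once; it reports no verdict.
The state is a dict: "clock": time; "qpos": joint angles; "qd": joint speeds; "effort": joint torques, N m; "position": TCP position; "ee_rot": TCP orientation; "contact_force": force on the tool from outside, world axes, zero at the start; "moment": the same for the moment, N m; "width": finger opening in m.
Only numpy, scipy, OpenCV 4.12 (cv2) and the standard library are available. Lean on these libraries where they do the work, as an engineer would, in place of code of your own. Each camera call takes 0.05 s, during which the arm holds its last target. There are 200 camera calls.

## Working session

There is one attempt and no reset: what is moved stays moved. The work goes in short steps, Python scripts to look and compute and a shell command to move; the robot and the scene stay as the last step left them, time stands still between calls to the robot, and variables do not carry over. Pictures are saved under pics/ and viewed, about 8 in all and at most 12, crops included, and the job is handed in when it is done.

```bash
ls; mkdir -p pics
cat > h.py <<'E'
import numpy as np, cv2
from rig import manip
from scipy.spatial.transform import Rotation as R
def cam(n,save=None):
    d=manip.get_image(n)
    if save: cv2.imwrite('pics/'+save,d['pixels'])
    d['R']=cv2.Rodrigues(np.array(d['rvec'],float))[0]; d['t']=np.array(d['tvec'],float).ravel()
    return d
def rays(d,uv):
    K=np.array(d['intrinsics']);uv=np.atleast_2d(uv).astype(float)
    p=cv2.undistortPoints(uv.reshape(-1,1,2),K,np.array([d['k1'],0,0,0.])).reshape(-1,2)
    return np.c_[p,np.ones(len(p))]
def onplane(d,uv,z):
    r=rays(d,uv)@d['R']; c=-d['R'].T@d['t']
    return c+r*((z-c[2])/r[:,2])[:,None]
def bydepth(d,uv):
    uv=np.atleast_2d(uv); r=rays(d,uv)
    z=np.array([d['depth'][int(round(v)),int(round(u))] for u,v in uv])
    return (r*z[:,None]-d['t'])@d['R']
def cloud(d):
    v,u=np.mgrid[0:480,0:640]; uv=np.c_[u.ravel(),v.ravel()]
    r=rays(d,uv); z=d['depth'].ravel()
    return ((r*z[:,None]-d['t'])@d['R']).reshape(480,640,3)
def proj(d,P):
    K=np.array(d['intrinsics'])
    return cv2.projectPoints(np.atleast_2d(P).astype(float),np.array(d['rvec'],float),np.array(d['tvec'],float),K,np.array([d['k1'],0,0,0.]))[0].reshape(-1,2)
def rot():
    s=manip.get_state(); q=s['ee_rot']; return s,R.from_quat([q[1],q[2],q[3],q[0]])
E
python3 - <<'E'
from h import *
for n in('top','side'):
    d=cam(n,n+'0.png'); print(n,-d['R'].T@d['t'],d['R'][2],d['k1'],d['intrinsics'])
s=manip.get_state();print(s)
E
```

```text
pics
top [ 0.36775905 -0.01738035  1.46032995] [ 1.46544217e-01  7.37854593e-04 -9.89203846e-01] 0.03150451215588825 [[509.40553613   0.         323.98433957]
 [  0.         509.40553613 233.76939688]
 [  0.           0.           1.        ]]
side [-0.07582504 -0.93223366  1.34106284] [ 0.39839922  0.56132969 -0.7253875 ] -0.04710243634521846 [[619.1229988    0.         317.51677205]
 [  0.         619.1229988  245.15263969]
 [  0.           0.           1.        ]]
{'clock': 0.1, 'qpos': array([ 1.01898241e+00,  2.76513460e-01,  1.50600961e+00, -1.08133003e-05,
        1.36071780e+00, -1.21029485e-01]), 'qd': array([-3.70271210e-04, -4.69579473e-05, -3.94785389e-03,  1.37663627e-03,
       -8.90284919e-04, -1.64020551e-03]), 'effort': array([ 3.73420946e-03, -4.17697942e+01, -2.46406782e+01, -4.10246344e-05,
        5.82386725e-03, -2.15097793e-05]), 'position': array([0.23984698, 0.52198838, 0.19103548]), 'ee_rot': array([ 0.69057851,  0.15057822,  0.69095619, -0.15168082]), 'contact_force': array([-0.47813997, -0.05565847,  0.82944957]), 'moment': array([ 0.00878871,  0.02449887, -0.00836301]), 'width': 0.08555790379564322}
```

View pics/top0.png

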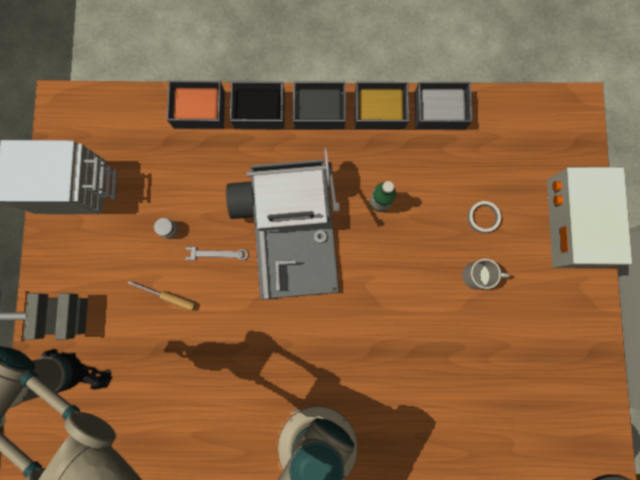

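View pics/side0.png

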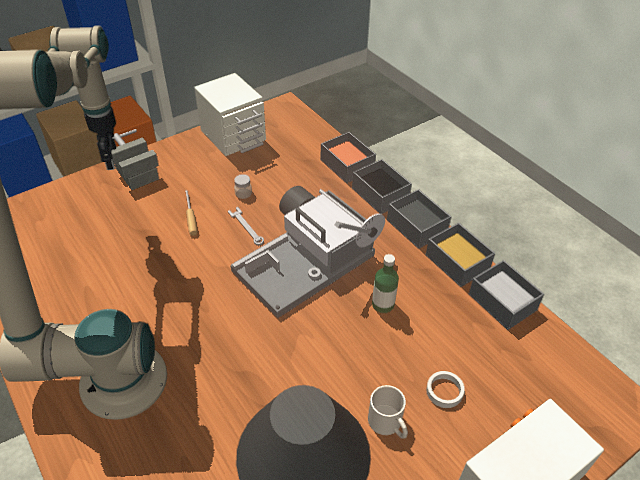

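The top view shows the machine at about (285,230). The bracket's corner is near (278,263), with its long leg running toward the robot and its short leg to the right. The handle is near (292,216), the pointer is on the right at about (330,180), and the ring is at (320,237). Next I'll zoom in and measure.

```bash
cat > z.py <<'E'
from h import *
a=cv2.imread('pics/top0.png')[145:305,220:400]; b=cv2.imread('pics/side0.png')[180:320,225:405]
a=cv2.resize(a,(720,640),interpolation=cv2.INTER_CUBIC)[:590]
cv2.imwrite('pics/topz.png',cv2.resize(cv2.imread('pics/top0.png')[145:305,220:400],(675,600),interpolation=cv2.INTER_CUBIC))
cv2.imwrite('pics/sidez.png',cv2.resize(b,(720,560),interpolation=cv2.INTER_CUBIC))
E
python3 z.py
python3 - <<'E'
from h import *
d=cam('top'); np.save('topcloud.npy',cloud(d)); C=cloud(d)
for (u,v) in [(300,285),(310,260),(290,200),(262,260),(278,280),(290,263),(292,216),(334,180),(331,207),(326,155),(320,231),(450,330)]:
    print((u,v),C[v,u].round(3))
E
```

```text
(300, 285) [0.435 0.05  0.024]
(310, 260) [0.505 0.023 0.024]
(290, 200) [0.658 0.075 0.121]
(262, 260) [0.504 0.157 0.039]
(278, 280) [0.447 0.109 0.062]
(290, 263) [0.493 0.077 0.062]
(292, 216) [0.606 0.067 0.162]
(334, 180) [ 0.744 -0.045 -0.001]
(331, 207) [ 0.664 -0.037 -0.005]
(326, 155) [ 0.819 -0.021  0.005]
(320, 231) [ 0.585 -0.005  0.044]
(450, 330) [ 0.312 -0.373 -0.004]
```

View pics/topz.png

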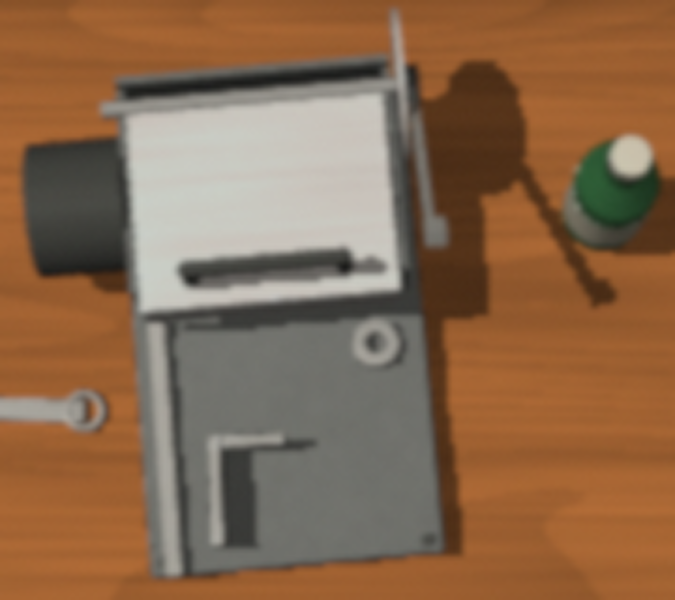

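View pics/sidez.png

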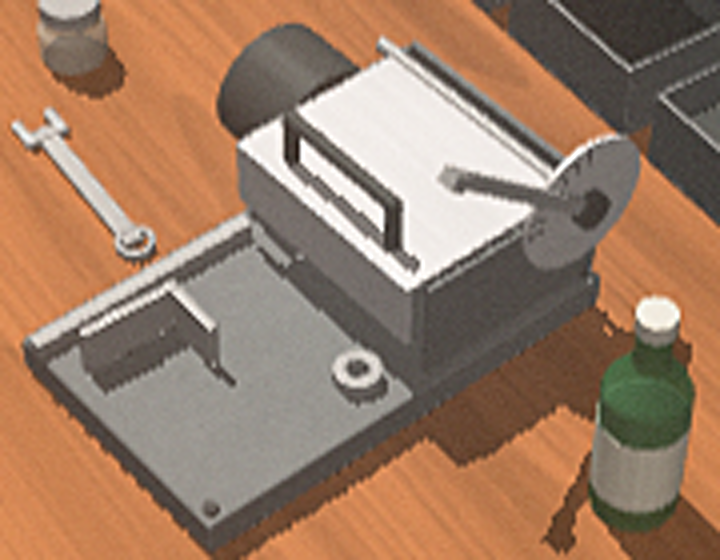

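The zooms show the stop bar running (165,320)–(185,573) in topz. The bracket's long leg is parallel to it, about 25 mm off. In sidez the pointer runs from the hub at (593,207) to the tip at (450,178). Next I'll get the numbers.

```bash
cat > meas.py <<'E'
from h import *
def line(p):  # fit
    vx,vy,x,y=cv2.fitLine(p.astype(np.float32),cv2.DIST_HUBER,0,.01,.01).ravel(); return np.array([x,y]),np.array([vx,vy])
def edge(g,v0,v1,ufun,w,sgn):
    # strongest horizontal gradient, subpixel, per row
    out=[]
    for v in range(v0,v1):
        c=ufun(v);us=np.arange(int(c-w),int(c+w)+1)
        gr=sgn*(g[v,us+1]-g[v,us-1]); i=gr.argmax(); s=slice(max(i-1,0),i+2); wt=np.clip(gr[s],0,None)
        out.append((us[s]@wt/wt.sum(),v))
    return np.array(out)
if __name__=='__main__':
    d=cam('top'); g=cv2.cvtColor(d['pixels'],cv2.COLOR_BGR2GRAY).astype(float)
    # stop bar: left edge / right(working) edge
    cx=lambda v:220+(165+(v-145-320/3.75)*3.75*20/253)/3.75
    e=edge(g,240,292,lambda v:cx(v)+2.5,3,-1)
    P=onplane(d,e,0.042); p,dv=line(P[:,:2]); dv*=np.sign(dv[0])
    yaw=np.arctan2(dv[1],dv[0]); print('stop edge',p,'yaw',yaw, 'resid',np.abs((P[:,:2]-p)@[-dv[1],dv[0]]).max())
    # base corners z=.03
    for n,uv,z in [('FL',(155,578),.03),('FR',(443,553),.03),('barL',(183,270),.166),('barR',(350,258),.166),('brCorner',(210,437),.07),('brLong',(217,546),.07),('brShort',(283,437),.07),('ring',(377,342),.042)]:
        print(n,onplane(d,[(uv[0]/3.75+220-.37,uv[1]/3.75+145-.37)],z)[0,:2].round(4))
    g2=cv2.cvtColor(d['pixels'],cv2.COLOR_BGR2GRAY)
    m=((g2>130)*255).astype(np.uint8)[258:294,273:302]
    m[:, :0]=0; n,l,st,_=cv2.connectedComponentsWithStats(m); k=1+st[1:,4].argmax(); print(st[k]); 
    ys,xs=np.nonzero(l==k); Q=onplane(d,np.c_[xs+273,ys+258],.07)[:,:2]
    c,s=np.cos(yaw),np.sin(yaw); M=np.array([[c,s],[-s,c]])
    q=(Q-p)@M.T; print('bracket in stop frame x',np.percentile(q[:,0],[0,2,98,100]),'y',np.percentile(q[:,1],[0,2,98,100]))
    L=q[q[:,0]<np.percentile(q[:,0],60)]; print('long-leg line',line(L))
E
python3 meas.py
```

```text
stop edge [0.50849324 0.14650074] yaw 0.097191185 resid 0.0010686673766997507
FL [0.3961 0.1584]
FR [ 0.4153 -0.0554]
barL [0.6037 0.1271]
barR [0.6125 0.0123]
brCorner [0.4975 0.1157]
brLong [0.4184 0.1092]
brShort [0.4976 0.0624]
ring [ 0.572  -0.0056]
[  2   3  20  29 121]
bracket in stop frame x [-0.09008335 -0.08870114 -0.0142278  -0.0136128 ] y [-0.07966565 -0.07684883 -0.02512028 -0.02460833]
long-leg line (array([-0.06165758, -0.02900256], dtype=float32), array([ 0.99984705, -0.01748871], dtype=float32))
```

```bash
cat >> h.py <<'E'
def down(phi):  # tool x down, tool y at world yaw phi
    x=np.array([0,0,-1.]);y=np.array([np.cos(phi),np.sin(phi),0]);return R.from_matrix(np.c_[x,y,np.cross(x,y)])
def delta(pos,phi,ref=None):
    s,r=rot(); p=s['position']
    t=down(phi); print('dpos cm',(r.inv().apply(np.array(pos)-p)*100).round(2),'dr',(r.inv()*t).as_rotvec().round(3))
E
python3 - <<'E'
from h import *
s,r=rot(); print(r.as_matrix().round(3), s['qpos'])
for ph in (.08+np.pi/2,.08-np.pi/2): delta((.4605,.111,.12),ph)
# pointer from side view
d=cam('side')
M0=np.array([.6148,.0714]);yw=.095;n=np.array([-np.sin(yw),np.cos(yw),0]);ex=np.array([np.cos(yw),np.sin(yw),0])
for nm,uv in [('hub',(593,207)),('tip',(447,178)),('tipmid',(455,181)),('midbar',(520,190)),('midbar2',(560,199))]:
    uv=(uv[0]/4+225-.37,uv[1]/4+180-.37)
    ry=(rays(d,[uv])@d['R'])[0];c=-d['R'].T@d['t']
    o=np.r_[M0,0]-.114*n
    P=c+ry*(((o-c)@n)/(ry@n)); print(nm,'machine x,z',((P-o)@ex).round(4),P[2].round(4))
E
```

```text
[[-0.001  0.418  0.909]
 [-0.001  0.909 -0.418]
 [-1.    -0.001 -0.   ]] [ 1.01902119e+00  2.76377484e-01  1.50566662e+00 -5.00067134e-05
  1.36070199e+00 -1.20945755e-01]
dpos cm [  7.15 -28.14  37.21] dr [-0.511 -0.     0.001]
dpos cm [  7.15 -28.14  37.21] dr [2.631e+00 1.000e-03 1.000e-03]
hub machine x,z 0.128 0.1187
tip machine x,z -0.0125 0.2355
tipmid machine x,z -0.0054 0.2283
midbar machine x,z 0.0544 0.1822
midbar2 machine x,z 0.0938 0.1485
```

```bash
python3 -m creep '{"delta_pos":[[0,-28,37],[0,-28,37],[0,-28,37],[0,-28,37],[0,-28,37],[0,-28,37],[0,-28,37],[0,-28,37],[0,-28,37],[0,-28,37]],"dr":[[1.3,0,0],[1.3,0,0],[1.3,0,0],[1.3,0,0],[1.3,0,0],[1.3,0,0],[1.3,0,0],[1.3,0,0],[1.3,0,0],[1.3,0,0]]}' -0.1 40; python3 -c "
from h import *
delta((.4605,.111,.12),.08-np.pi/2)"
```

```text
clock: 1.25
position: [0.4617, 0.1094, 0.1919]
ee_rot: [-0.458, -0.54, -0.456, 0.54]
contact_force: [0.0, -0.1, -1.0]
width: 0.0384
dpos cm [ 7.19 -0.15 -0.15] dr [ 1.325  0.    -0.003]
```

```bash
python3 -m creep '{"delta_pos":[[7,0,0],[7,0,0],[7,0,0],[7,0,0],[7,0,0],[7,0,0],[7,0,0],[7,0,0],[7,0,0],[7,0,0]],"dr":[[1.32,0,0],[1.32,0,0],[1.32,0,0],[1.32,0,0],[1.32,0,0],[1.32,0,0],[1.32,0,0],[1.32,0,0],[1.32,0,0],[1.32,0,0]]}'
python3 - <<'E'
from h import *
delta((.4605,.111,.045),.08-np.pi/2)
d=cam('top'); e=cam('side')
a=d['pixels'][220:320,230:350]; b=e['pixels'][200:320,225:365]
cv2.imwrite('pics/c1.png',np.hstack([cv2.resize(a,(400,400),interpolation=2),cv2.resize(b,(400,400),interpolation=2)]))
E
```

```text
clock: 2.25
position: [0.4591, 0.1142, 0.1218]
ee_rot: [-0.032, -0.706, -0.033, 0.706]
contact_force: [0.2, -0.8, 0.6]
width: 0.0384
dpos cm [ 7.68  0.33 -0.12] dr [0.012 0.    0.   ]
```

View pics/c1.png

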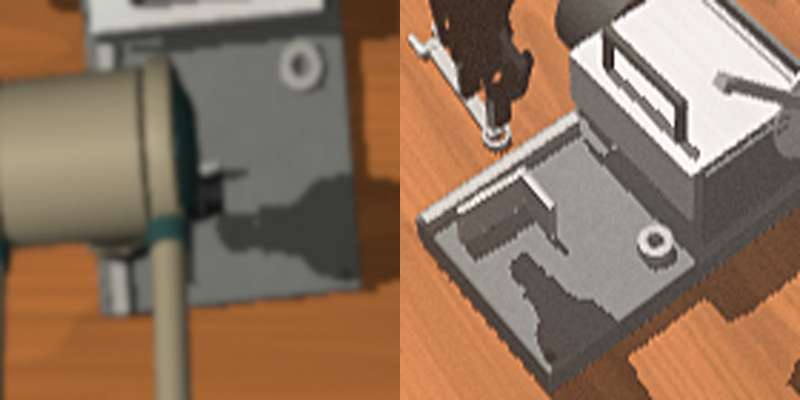

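The side half shows the bracket still in place. The gripper hangs up and to the left of it in this view, at about pixel (260,237), which I'll check by projection.

Run:
```python
from h import *
d=cam('side'); s,r=rot()
print(s['position'],proj(d,s['position']), proj(d,[(.4605,.111,.07)]))
for n,uv in [('corner',(270.5,251)),('long',(246,261.5)),('short',(278.5,263))]: print(n,onplane(d,[uv],.07)[0].round(4))
g=cv2.cvtColor(d['pixels'],cv2.COLOR_BGR2GRAY)
m=((g>135)*255).astype(np.uint8)[245:275,240:285]
n,l,st,_=cv2.connectedComponentsWithStats(m)
for k in range(1,n):
  if st[k,4]>20:
    ys,xs=np.nonzero(l==k); c=cv2.approxPolyDP(cv2.findContours((l==k).astype(np.uint8),0,1)[0][0],1.5,True).reshape(-1,2)+[240,245]
    print(st[k]); print(np.c_[c,onplane(d,c,.07)[:,:2].round(3)])
```

```text
[0.45921442 0.11390387 0.12178384] [[255.40651491 242.81877761]] [[257.5318293  256.11832293]]
corner [0.5005 0.1072 0.07  ]
long [0.4238 0.1117 0.07  ]
short [0.4949 0.0564 0.07  ]
[  0   0  45  30 615]
[[2.40e+02 2.45e+02 4.42e-01 1.76e-01]
 [2.40e+02 2.62e+02 4.09e-01 1.19e-01]
 [2.50e+02 2.57e+02 4.42e-01 1.20e-01]
 [2.45e+02 2.62e+02 4.21e-01 1.12e-01]
 [2.47e+02 2.63e+02 4.23e-01 1.05e-01]
 [2.67e+02 2.52e+02 4.90e-01 1.09e-01]
 [2.77e+02 2.62e+02 4.93e-01 6.20e-02]
 [2.80e+02 2.61e+02 5.02e-01 6.00e-02]
 [2.80e+02 2.70e+02 4.85e-01 3.20e-02]
 [2.84e+02 2.74e+02 4.86e-01 1.40e-02]
 [2.84e+02 2.45e+02 5.44e-01 1.05e-01]
 [2.71e+02 2.51e+02 5.02e-01 1.06e-01]
 [2.66e+02 2.50e+02 4.92e-01 1.18e-01]
 [2.52e+02 2.58e+02 4.44e-01 1.14e-01]
 [2.50e+02 2.57e+02 4.42e-01 1.20e-01]
 [2.70e+02 2.45e+02 5.12e-01 1.28e-01]
 [2.60e+02 2.47e+02 4.84e-01 1.37e-01]]
[ 0 22  8  8 40]
[[2.40e+02 2.69e+02 3.96e-01 9.70e-02]
 [2.40e+02 2.74e+02 3.87e-01 8.10e-02]
 [2.47e+02 2.74e+02 4.03e-01 7.10e-02]
 [2.44e+02 2.71e+02 4.02e-01 8.50e-02]
 [2.44e+02 2.67e+02 4.09e-01 9.70e-02]]
[20 22 19  8 80]
[[2.78e+02 2.74e+02 4.72e-01 2.30e-02]
 [2.72e+02 2.67e+02 4.72e-01 5.40e-02]
 [2.60e+02 2.74e+02 4.32e-01 5.10e-02]]
```

The two views agree on the bracket to within about 4 mm, so I'm going down to grip it.

```bash
python3 -m creep '{"delta_pos":[[4,0.3,-0.1],[5.5,0.3,-0.1],[7,0.3,-0.1],[7.7,0.3,-0.1],[7.7,0.3,-0.1],[7.7,0.3,-0.1]],"dr":[[0.01,0,0],[0.01,0,0],[0.01,0,0],[0.01,0,0],[0.01,0,0],[0.01,0,0]]}' && python3 -m creep '{"delta_pos":[[0,0,0],[0,0,0],[0,0,0],[0,0,0],[0,0,0],[0,0,0]],"dr":[[0,0,0],[0,0,0],[0,0,0],[0,0,0],[0,0,0],[0,0,0]]}' -1 60
```

```text
clock: 3.0
position: [0.4612, 0.1108, 0.0452]
ee_rot: [0.029, 0.707, 0.029, -0.706]
contact_force: [0.4, 0.4, -0.3]
width: 0.0386
clock: 3.6
position: [0.4607, 0.1107, 0.0448]
ee_rot: [0.029, 0.707, 0.029, -0.707]
contact_force: [-0.2, -0.3, -0.1]
width: 0.0005
```

The fingers shut on nothing, so I'm looking.

Run:
```python
from h import *
d=cam('top'); e=cam('side')
a=d['pixels'][220:320,230:350]; b=e['pixels'][200:320,225:365]
cv2.imwrite('pics/c2.png',np.hstack([cv2.resize(a,(300,300),interpolation=2),cv2.resize(b,(500,430),interpolation=2)[:300]]) if 0 else cv2.resize(b,(700,600),interpolation=2))
```

```text
(no output)
```

View pics/c2.png

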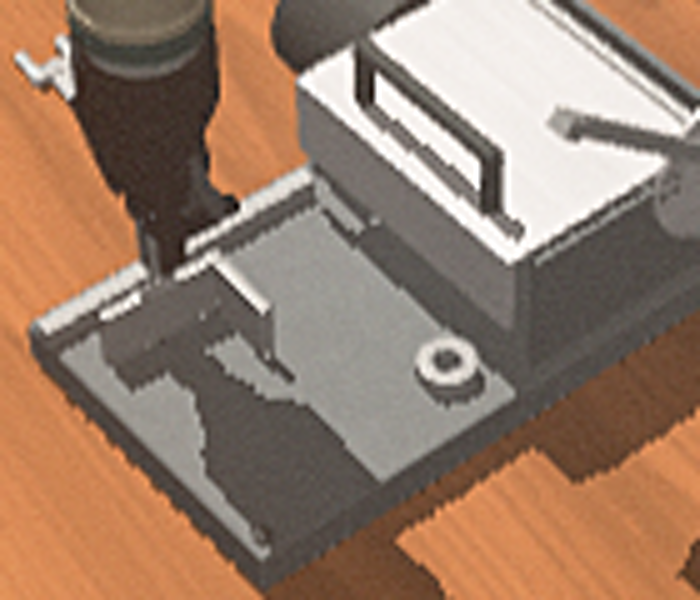

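The fingers appear to end right at the leg's top edge, at about (165,278) in the crop, and the bracket looks unmoved. Depth should show whether they are behind the leg or above it.

Run:
```python
from h import *
d=cam('side'); C=cloud(d); s=manip.get_state()
print(s['position'],s['width'],s['contact_force'],proj(d,[s['position'],s['position']+[0,0,.02]]))
for u in (248,254,256,258,260,264):
    print(u,[tuple((C[v,u]*1000).round().astype(int)) for v in range(246,272,2)])
print(C[290,262],C[400,300])
```

```text
[0.46064891 0.11067221 0.04477951] 0.00018486034347813465 [ 0.63885658 -0.57403566 -0.41542347] [[258.18998213 262.22745174]
 [257.75369386 257.43268572]]
248 [(np.int64(489), np.int64(223), np.int64(-4)), (np.int64(485), np.int64(215), np.int64(-3)), (np.int64(479), np.int64(205), np.int64(1)), (np.int64(477), np.int64(202), np.int64(-5)), (np.int64(475), np.int64(198), np.int64(-8)), (np.int64(452), np.int64(153), np.int64(38)), (np.int64(445), np.int64(139), np.int64(46)), (np.int64(444), np.int64(140), np.int64(38)), (np.int64(426), np.int64(103), np.int64(74)), (np.int64(425), np.int64(103), np.int64(67)), (np.int64(424), np.int64(103), np.int64(59)), (np.int64(424), np.int64(104), np.int64(50)), (np.int64(423), np.int64(102), np.int64(44))]
254 [(np.int64(448), np.int64(102), np.int64(127)), (np.int64(449), np.int64(106), np.int64(115)), (np.int64(449), np.int64(106), np.int64(106)), (np.int64(450), np.int64(110), np.int64(94)), (np.int64(449), np.int64(109), np.int64(87)), (np.int64(466), np.int64(143), np.int64(38)), (np.int64(450), np.int64(112), np.int64(68)), (np.int64(446
[... 2047 characters left out ...]
64(-932), np.int64(1341))]
264 [(np.int64(452), np.int64(52), np.int64(167)), (np.int64(505), np.int64(152), np.int64(41)), (np.int64(501), np.int64(146), np.int64(40)), (np.int64(485), np.int64(117), np.int64(67)), (np.int64(480), np.int64(108), np.int64(69)), (np.int64(477), np.int64(104), np.int64(67)), (np.int64(480), np.int64(110), np.int64(51)), (np.int64(478), np.int64(107), np.int64(46)), (np.int64(477), np.int64(107), np.int64(39)), (np.int64(476), np.int64(105), np.int64(33)), (np.int64(472), np.int64(100), np.int64(31)), (np.int64(469), np.int64(94), np.int64(31)), (np.int64(465), np.int64(88), np.int64(30))]
[0.42345877 0.03080688 0.02793987] [ 0.10608686 -0.64689971  0.741204  ]
```

Depth puts the leg where I estimated it (y 0.105–0.115, top at 0.07). The fingertips seem to end at z ≈ 0.085, though, while the reported TCP height is 0.045. I'll check this against the start picture.

Run:
```python
from h import *
d=cam('side'); print(manip.grasp_offset,[a for a in dir(manip) if a[0]!='_'])
for P in [(.24,.522,.192),(.24,.522,.232)]: print(P,proj(d,P))
C=cloud(d); s=manip.get_state(); p=s['position']
# all points near tool axis
q=C.reshape(-1,3); m=(np.abs(q[:,0]-p[0])<.03)&(np.abs(q[:,1]-p[1])<.03)&(q[:,2]>.072)
print(np.sort(q[m,2])[:25].round(3)); print(q[m][q[m,2]<.11].round(3)[:40])
a=cv2.imread('pics/side0.png')[100:200,60:160]
g=cv2.cvtColor(a,cv2.COLOR_BGR2GRAY)
for v in range(40,80,3): print(100+v,g[v,30:70:2])
```

```text
0.0187 ['MotionError', 'get_image', 'get_state', 'grasp_offset', 'sign_off']
(0.24, 0.522, 0.192) [[115.92011964 172.56978637]]
(0.24, 0.522, 0.232) [[112.77273496 161.69218819]]
[0.072 0.073 0.073 0.074 0.074 0.074 0.076 0.076 0.077 0.088 0.088 0.088
 0.089 0.089 0.089 0.09  0.09  0.091 0.091 0.093 0.094 0.095 0.095 0.096
 0.096]
[[0.451 0.122 0.099]
 [0.449 0.111 0.11 ]
 [0.451 0.115 0.101]
 [0.452 0.105 0.11 ]
 [0.451 0.116 0.097]
 [0.447 0.103 0.11 ]
 [0.454 0.104 0.105]
 [0.454 0.099 0.109]
 [0.459 0.097 0.108]
 [0.461 0.095 0.109]
 [0.465 0.096 0.105]
 [0.447 0.108 0.102]
 [0.448 0.104 0.104]
 [0.452 0.106 0.1  ]
 [0.453 0.103 0.103]
 [0.455 0.101 0.102]
 [0.456 0.096 0.107]
 [0.463 0.098 0.101]
 [0.466 0.098 0.099]
 [0.447 0.11  0.096]
 [0.45  0.108 0.096]
 [0.451 0.105 0.098]
 [0.454 0.105 0.096]
 [0.456 0.104 0.096]
 [0.455 0.095 0.105]
 [0.458 0.094 0.103]
 [0.462 0.096 0.099]
 [0.462 0.091 0.103]
 [0.448 0.112 0.089]
 [0.45  0.11  0.09 ]
 [0.449 0.102 0.098]
 [0.453 0.104 0.094]
 [0.452 0.096 0.101]
 [0.457 0.1   0.095]
 [0.458 0.096 0.098]
 [0.463 0.1   0.091]
 [0.464 0.0
[... 549 characters left out ...]
 70 70 70 68 68 67 67 76]
158 [73 72 79 75 76 67 23 31 21 38 27 40 70 71 67 78 63 67 59 75]
161 [ 81  82  75  79  81  77  31   2  20  24  13  94  67  72  62  75 153 152
 152 152]
164 [ 72  71  71 117 126 135 136 143  59  23  21  96 110  65  64 159 156 157
 180 134]
167 [145 156 141 135 129 127 128 131 110  16  26   8 110  76  63  51  82  65
  62  66]
170 [147 151 146 143 136 137 138 135 145 140 163 157 154 166  55  67  74  72
  68  75]
173 [149 150 151 146 136 136 142 144 139 146 145 149 151 145 165  54  64  65
  69  75]
176 [154 156 149 151 146 135 135 140 142 144 142 150 150 147 148 176  64  79
  65  61]
179 [145 155 157 148 146 137 132 131 143 139 138 144 143 146 148  73  76  52
  64  66]
```

```bash
python3 -m creep '{"delta_pos":[[-3,0,0],[-6,0,0],[-8,0,0],[-8,0,0],[-8,0,0]],"dr":[[0,0,0],[0,0,0],[0,0,0],[0,0,0],[0,0,0]]}'
python3 - <<'E'
from h import *
d=cam('side'); s,r=rot(); p=s['position']; im=cv2.resize(d['pixels'][190:290,215:335],(720,600),interpolation=2)
for P,c in [(p,(0,0,255)),(p+[0,0,.02],(0,255,0)),(p+[0,0,.073],(255,0,0))]:
    q=(proj(d,P)[0]-[215,190]+.5)*6; cv2.circle(im,tuple(q.astype(int)),4,c,-1)
cv2.imwrite('pics/c3.png',im); print(p,s['qpos'],r.as_matrix()[:,0])
E
```

```text
clock: 4.3
position: [0.4605, 0.1107, 0.1247]
ee_rot: [0.029, 0.707, 0.029, -0.706]
contact_force: [-1.4, -0.9, -1.4]
width: 0.0
[0.45986768 0.11057343 0.12397124] [8.86520377e-02 1.75360296e-01 1.82104092e+00 6.62150438e-05
 1.14668566e+00 1.57864601e+00] [-1.49369796e-03 -7.21807134e-05 -9.99998882e-01]
```

View pics/c3.png

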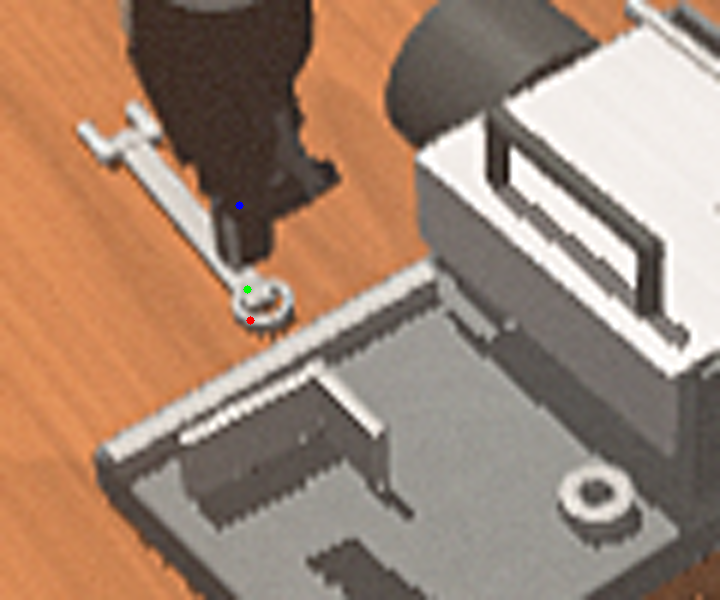

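The image shows the shut fingertips about 38 mm above the reported TCP: tips at (250,262), projected TCP at (250,320), with the x and y agreeing. From here on I'll take the real tip height as the reported z plus about 38 mm, and go deeper while watching the force.

```bash
python3 -m creep '{"delta_pos":[[3,0,0],[6,0,0],[8,0,0],[9,0,0],[9.5,0,0],[9.5,0,0]],"dr":[[0,0,0],[0,0,0],[0,0,0],[0,0,0],[0,0,0],[0,0,0]]}' -0.1 60 && python3 -m creep '{"delta_pos":[[0.6,0,0],[1.2,0,0],[1.8,0,0],[1.8,0,0]],"dr":[[0,0,0],[0,0,0],[0,0,0],[0,0,0]]}'
```

```text
clock: 4.95
position: [0.4604, 0.1106, 0.0292]
ee_rot: [-0.029, -0.706, -0.029, 0.707]
contact_force: [-0.2, 0.4, 0.3]
width: 0.0385
clock: 5.35
position: [0.4601, 0.1106, 0.0112]
ee_rot: [-0.029, -0.706, -0.029, 0.707]
contact_force: [-0.4, -0.5, -0.5]
width: 0.0384
```

```bash
python3 -m creep '{"delta_pos":[[0.2,0,0],[0.2,0,0],[0.2,0,0],[0.2,0,0],[0.2,0,0],[0.2,0,0]],"dr":[[0,0,0],[0,0,0],[0,0,0],[0,0,0],[0,0,0],[0,0,0]]}' -1 60
```

```text
clock: 5.95
position: [0.4607, 0.1107, 0.0099]
ee_rot: [0.029, 0.707, 0.029, -0.706]
contact_force: [-0.5, -0.1, 1.3]
width: 0.0067
```

It's gripped at a width of about 7–8 mm. Now lift and turn it a quarter turn anticlockwise.

```bash
python3 -m creep '{"delta_pos":[[-1.5,0,0],[-3,1,0],[-3,2,0],[-3,2,0]],"dr":[[0,0,0],[0,0,0],[0,0,0],[0,0,0]]}' && python3 -m creep '{"delta_pos":[[0,0,0],[0,0,0],[0,0,0],[0,0,0],[0,0,0],[0,0,0],[0,0,0],[0,0,0],[0,0,0],[0,0,0]],"dr":[[-0.14,0,0],[-0.28,0,0],[-0.42,0,0],[-0.56,0,0],[-0.7,0,0],[-0.84,0,0],[-0.98,0,0],[-1.12,0,0],[-1.26,0,0],[-1.4,0,0]]}' && python3 -m creep '{"delta_pos":[[0,0,0],[0,0,0],[0,0,0],[0,0,0]],"dr":[[-0.14,0,0],[-0.18,0,0],[-0.18,0,0],[-0.18,0,0]]}'
python3 - <<'E'
from h import *
s,r=rot(); print(r.as_matrix().round(3)); e=cam('side')
cv2.imwrite('pics/c4.png',cv2.resize(e['pixels'][190:310,215:359],(720,600),interpolation=2))
E
```

```text
clock: 6.35
position: [0.4621, 0.0897, 0.0394]
ee_rot: [-0.028, -0.706, -0.028, 0.707]
contact_force: [-0.1, 1.1, -4.3]
width: 0.0069
clock: 7.35
position: [0.4612, 0.0908, 0.0385]
ee_rot: [-0.478, -0.52, -0.479, 0.521]
contact_force: [0.4, -0.4, -3.9]
width: 0.007
clock: 7.75
position: [0.4616, 0.0907, 0.039]
ee_rot: [0.521, 0.477, 0.522, -0.478]
contact_force: [0.1, -0.6, -3.5]
width: 0.0067
[[-0.002  0.996  0.089]
 [ 0.     0.089 -0.996]
 [-1.    -0.002 -0.   ]]
```

View pics/c4.png

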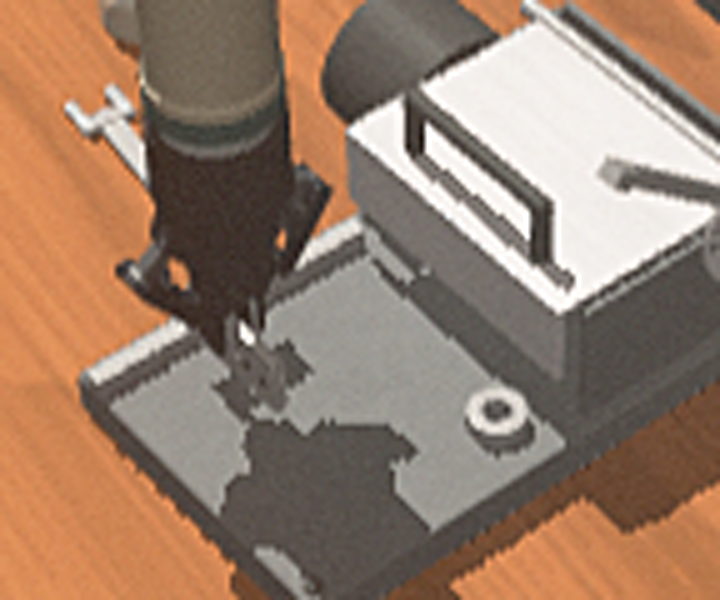

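The side view shows the bracket held with its long leg pointing toward -y. Next I lower it, then push it to the stop.

```bash
python3 -m creep '{"delta_pos":[[1,0,0],[2,0,0],[2.6,0,0],[2.8,0,0],[2.8,0,0],[2.8,0,0]],"dr":[[0,0,0],[0,0,0],[0,0,0],[0,0,0],[0,0,0],[0,0,0]]}' && python3 -m creep '{"delta_pos":[[0,0,-0.3],[0,0,-0.6],[0,0,-0.8],[0,0,-1.0],[0,0,-1.0]],"dr":[[0,0,0],[0,0,0],[0,0,0],[0,0,0],[0,0,0]]}'
```

```text
clock: 8.4
position: [0.4625, 0.0908, 0.0118]
ee_rot: [0.522, 0.477, 0.522, -0.477]
contact_force: [-0.7, -0.0, -3.8]
width: 0.0065
clock: 8.9
position: [0.4614, 0.101, 0.0119]
ee_rot: [0.522, 0.477, 0.522, -0.477]
contact_force: [-0.5, 0.2, -3.6]
width: 0.0069
```

```bash
python3 -m creep '{"delta_pos":[[0,0,-0.1],[0,0,-0.2],[0,0,-0.2],[0,0,-0.2]],"dr":[[0,0,0],[0,0,0],[0,0,0],[0,0,0]]}' && python3 -m creep '{"delta_pos":[[0,0,-0.1],[0,0,-0.2],[0,0,-0.2]],"dr":[[0,0,0],[0,0,0],[0,0,0]]}'
```

```text
clock: 9.3
position: [0.4613, 0.1027, 0.0118]
ee_rot: [0.522, 0.477, 0.522, -0.477]
contact_force: [-0.5, -0.3, -3.6]
width: 0.0068
clock: 9.6
position: [0.461, 0.1048, 0.0118]
ee_rot: [0.522, 0.477, 0.522, -0.477]
contact_force: [0.3, 0.4, -3.6]
width: 0.0069
```

```bash
python3 -m creep '{"delta_pos":[[0.15,0,0],[0.15,0,-0.1],[0.15,0,-0.2],[0.15,0,-0.2]],"dr":[[0,0,0],[0,0,0],[0,0,0],[0,0,0]]}' && python3 -m creep '{"delta_pos":[[0,0,-0.1],[0,0,-0.2],[0,0,-0.2]],"dr":[[0,0,0],[0,0,0],[0,0,0]]}'  && python3 -m creep '{"delta_pos":[[0,0,-0.1],[0,0,-0.2],[0,0,-0.2]],"dr":[[0,0,0],[0,0,0],[0,0,0]]}'
```

```text
clock: 10.0
position: [0.4609, 0.1055, 0.0103]
ee_rot: [0.523, 0.476, 0.522, -0.477]
contact_force: [0.8, -4.9, -3.5]
width: 0.0066
clock: 10.3
position: [0.4609, 0.1055, 0.0105]
ee_rot: [0.524, 0.475, 0.521, -0.478]
contact_force: [-0.8, -11.9, -2.0]
width: 0.0068
clock: 10.6
position: [0.4609, 0.1055, 0.0107]
ee_rot: [0.526, 0.473, 0.521, -0.478]
contact_force: [0.3, -17.8, -0.4]
width: 0.0066
```

It made contact with the stop and built up to 18 N. I'll ease the push to a light one, settle the bracket on the rest and open.

```bash
python3 -m creep '{"delta_pos":[[0,0,0.2],[0,0,0.4],[0.1,0,0.4],[0.15,0,0.4]],"dr":[[0,0,0],[0,0,0],[0,0,0],[0,0,0]]}' ; python3 -c "
from h import *
s,r=rot();print(r.as_matrix().round(3))"; python3 -m creep '{"delta_pos":[[0.05,0,0],[0.05,0,0],[0.05,0,0]],"dr":[[0,0,0],[0,0,0],[0,0,0]]}'
```

```text
clock: 11.0
position: [0.461, 0.1054, 0.0099]
ee_rot: [0.523, 0.476, 0.522, -0.477]
contact_force: [-3.9, -8.2, 11.4]
width: 0.0066
[[ 0.     0.996  0.091]
 [-0.002  0.091 -0.996]
 [-1.     0.     0.002]]
clock: 11.3
position: [0.461, 0.1054, 0.0099]
ee_rot: [0.523, 0.476, 0.522, -0.477]
contact_force: [-3.8, -7.2, 11.7]
width: 0.0067
```

```bash
python3 -m creep '{"delta_pos":[[0,0,0],[0,0,0],[0,0,0],[0,0,0],[0,0,0]],"dr":[[0,0,0],[0,0,0],[0,0,0],[0,0,0],[0,0,0]]}' -0.1 && python3 -m creep '{"delta_pos":[[-2,0,0],[-5,0,0],[-9,0,0],[-13,0,0],[-17,0,1],[-20,0,4],[-20,0,8],[-20,0,12],[-20,0,14],[-20,0,14]],"dr":[[0,0,0],[0,0,0],[0,0,0],[0,0,0],[0,0,0],[0,0,0],[0,0,0],[0,0,0],[0,0,0],[0,0,0]]}'
python3 - <<'E'
from h import *
from meas import line
t=cam('top');e=cam('side')
a=cv2.resize(t['pixels'][215:305,245:345],(445,400),interpolation=2); b=cv2.resize(e['pixels'][230:310,230:310],(355,400),interpolation=2)[:, :355]
cv2.imwrite('pics/c5.png',np.hstack([a,b]))
E
```

```text
clock: 11.8
position: [0.4609, 0.1069, 0.0082]
ee_rot: [0.522, 0.477, 0.522, -0.477]
contact_force: [0.5, 1.3, -0.5]
width: 0.0382
clock: 12.8
position: [0.4737, -0.0351, 0.2081]
ee_rot: [0.521, 0.478, 0.521, -0.478]
contact_force: [0.4, 0.8, -0.4]
width: 0.0385
```

View pics/c5.png

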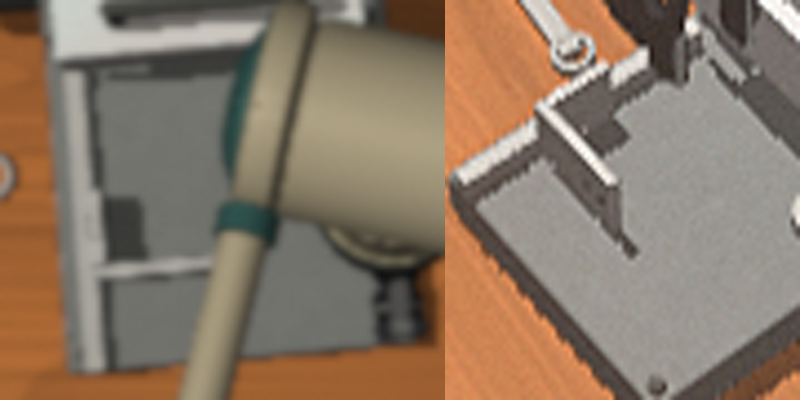

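The top half shows the short leg against the bar at crop (95,200–265), with the long leg running right from (100,270). I'll check squareness with a line fit and work out the handle approach.

Run:
```python
from h import *
from meas import line
t=cam('top'); g=cv2.cvtColor(t['pixels'],cv2.COLOR_BGR2GRAY).astype(float)
# long leg ridge: per column brightest row (subpixel)
o=[]
for u in range(270,290):
    vs=np.arange(269,280); w=np.clip(g[vs,u]-120,0,None); 
    if w.sum()>20:o.append((u,vs@w/w.sum()))
P=onplane(t,np.array(o),.07)[:,:2]; p,dv=line(P); dv*=-np.sign(dv[1]); print('long leg yaw',np.arctan2(dv[0],-dv[1]),p,'n',len(o))
# left outline of bar / bracket: bright->? print rows
for v in range(250,284,3): print(v,g[v,258:276].astype(int))
e=cam('side'); C=cloud(e)
g=cv2.cvtColor(e['pixels'],cv2.COLOR_BGR2GRAY)
# pointer ridge fit in side view
o=[]
for u in range(342,365):
    c=224.5+(u-337.5)*7.5/35.5; vs=np.arange(int(c-8),int(c+9)); w=np.clip(170-g[vs,u].astype(float),0,None); o.append((u,vs@w/w.sum()))
print(np.array(o)[::3].round(1))
```

```text
long leg yaw 0.104512885 [0.46121964 0.10285407] n 20
250 [116 120 136 155 165 162 142 103  70  70  95 112 116 115 115 115 114 114]
253 [114 119 134 154 165 165 153 117  75  69  93 110 114 114 114 114 114 114]
256 [112 116 128 149 163 165 157 126  86  76  94 110 114 114 114 114 115 114]
259 [120 117 123 146 162 167 169 169 161 126  83  78  84  85  85  85  86  89]
262 [114 115 120 140 158 165 164 164 158 123  71  53  57  57  58  59  59  61]
265 [110 113 117 134 154 162 156 158 159 130  82  57  56  57  58  58  57  59]
268 [106 112 117 133 153 163 160 156 156 142 103  64  56  57  58  57  58  59]
271 [108 114 118 128 149 163 168 171 172 161 125  74  56  58  58  59  58  58]
274 [118 117 115 122 144 162 165 158 150 141 124 116 122 134 141 143 142 140]
277 [110 111 113 119 138 156 165 160 146 127 116 116 120 125 126 124 116 107]
280 [109 110 112 116 131 153 163 162 146 109  71  68  92 108 113 112 113 113]
283 [105 106 110 114 128 150 162 165 157 122  76  67  91 109 113 113 113 113]
[[342.  224.8]
 [345.  225.7]
 [348.  226.3]
 [351.  227.1]
 [354.  227.7]
 [357.  230.2]
 [360.  232.2]
 [363.  229.5]]
```

```bash
python3 - <<'E'
from h import *
t=cam('top');M0=np.array([.6148,.0714]);c,s=np.cos(.095),np.sin(.095);M=np.array([[c,s],[-s,c]])
for uv in [(267.6,262),(267.9,265),(268.2,268)]: print('short leg inner edge machine',(M@(onplane(t,[uv],.07)[0,:2]-M0)).round(4))
delta((.608,.0697,.16),.095); delta((.608,.0697,.103),.095)
E
python3 -m creep '{"delta_pos":[[4.8,14.3,-9.2],[4.8,14.3,-9.2],[4.8,14.3,-9.2],[4.8,14.3,-9.2],[4.8,14.3,-9.2],[4.8,14.3,-9.2],[4.8,14.3,-9.2],[4.8,14.3,-9.2]],"dr":[[0,0,0],[0,0,0],[0,0,0],[0,0,0],[0,0,0],[0,0,0],[0,0,0],[0,0,0]]}' 0.2 60
python3 - <<'E'
from h import *
e=cam('side');s,r=rot(); p=s['position']
im=cv2.resize(e['pixels'][150:260,260:392],(720,600),interpolation=2); k=720/132
for P,c in [(p+[0,0,.038],(0,0,255)),(p+[0,0,.057],(0,255,0)),([.608,.0697,.160],(255,0,0))]:
    q=(proj(e,P)[0]-[260,150]+.5)*k; cv2.circle(im,tuple(q.astype(int)),4,c,-1)
cv2.imwrite('pics/c6.png',im); delta((.608,.0697,.103),.095)
E
```

```text
short leg inner edge machine [-0.1129  0.0773]
short leg inner edge machine [-0.1212  0.0771]
short leg inner edge machine [-0.1294  0.0769]
dpos cm [ 4.82 14.35 -8.86] dr [-0.004 -0.001  0.   ]
dpos cm [10.52 14.35 -8.85] dr [-0.004 -0.001  0.   ]
clock: 13.85
position: [0.6069, 0.0713, 0.1611]
ee_rot: [0.522, 0.477, 0.522, -0.477]
contact_force: [0.2, 0.2, -1.0]
width: 0.0516
dpos cm [5.82 0.07 0.16] dr [-0.006  0.    -0.001]
```

View pics/c6.png

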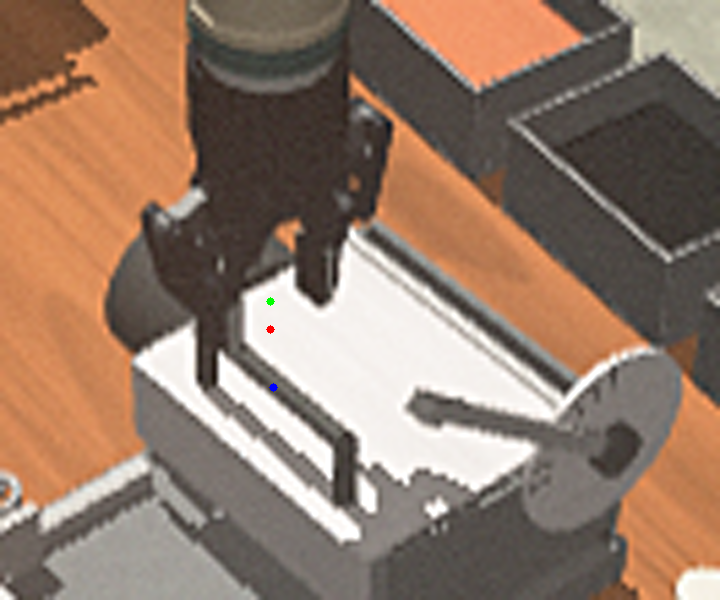

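The dot marking the bar's centre (273,387) sits on the bar. The rear fingertip is at (318,300), and the dark upright at (205,385) is the handle's left post. The short leg's inner edge measured y = 0.077 against 0.077 expected if it is flush. Descending now.

```bash
python3 -m creep '{"delta_pos":[[2,0.1,0.1],[3.5,0.1,0.1],[4.5,0.1,0.1],[5,0.1,0.1],[5.4,0.1,0.1],[5.4,0.1,0.1]],"dr":[[0,0,0],[0,0,0],[0,0,0],[0,0,0],[0,0,0],[0,0,0]]}' && python3 -m creep '{"delta_pos":[[0,0,0],[0,0,0],[0,0,0],[0,0,0],[0,0,0],[0,0,0]],"dr":[[0,0,0],[0,0,0],[0,0,0],[0,0,0],[0,0,0],[0,0,0]]}' -1 60
```

```text
clock: 14.5
position: [0.6086, 0.0707, 0.1063]
ee_rot: [0.522, 0.477, 0.522, -0.477]
contact_force: [1.1, 0.4, -0.4]
width: 0.0512
clock: 15.1
position: [0.6109, 0.071, 0.1071]
ee_rot: [0.523, 0.478, 0.521, -0.476]
contact_force: [6.0, 0.0, -0.3]
width: 0.0097
```

The bar is gripped at a width of 9.7 mm; the fingers were drawn about 2 mm forward onto it. Next I lift it along the arc.

```bash
python3 -m creep '{"delta_pos":[[-0.65,0.4,0],[-1.28,0.7,0],[-1.9,1.0,0],[-2.5,1.3,0],[-3.1,1.65,0],[-3.65,2.0,0],[-4.2,2.45,0],[-4.75,2.85,0],[-5.25,3.3,0],[-5.7,3.8,0]],"dr":[[0,0,0],[0,0,0],[0,0,0],[0,0,0],[0,0,0],[0,0,0],[0,0,0],[0,0,0],[0,0,0],[0,0,0]]}'
python3 - <<'E'
from h import *
e=cam('side'); cv2.imwrite('pics/c7.png',cv2.resize(e['pixels'][150:300,230:410],(720,600),interpolation=2)); s,r=rot(); print(s['contact_force'],s['moment'],r.as_matrix().round(3))
E
```

```text
clock: 16.1
position: [0.6427, 0.074, 0.1634]
ee_rot: [0.52, 0.475, 0.524, -0.479]
contact_force: [-9.3, -1.2, -6.5]
width: 0.0095
[-9.02626939 -0.44612354 -5.4205971 ] [-0.17974193  1.71235451  0.01665922] [[-0.006  0.996  0.09 ]
 [-0.     0.09  -0.996]
 [-1.    -0.006 -0.   ]]
```

View pics/c7.png

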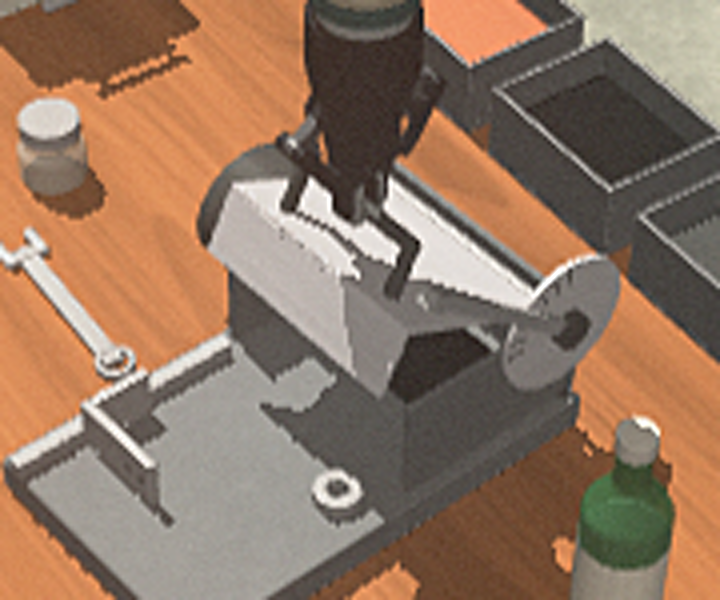

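The side view shows the guard lifted to about 0.5 rad with the handle held, and the bracket and ring unmoved. Finishing the lift to about 0.70.

```bash
python3 -m creep '{"delta_pos":[[-0.45,0.5,0],[-0.9,1.0,0],[-1.3,1.6,0],[-1.55,1.95,0],[-1.75,2.25,0],[-1.75,2.25,0],[-1.75,2.25,0],[-1.75,2.25,0]],"dr":[[0,0,0],[0,0,0],[0,0,0],[0,0,0],[0,0,0],[0,0,0],[0,0,0],[0,0,0]]}'
python3 - <<'E'
from h import *
e=cam('side'); t=cam('top'); cv2.imwrite('pics/c8.png',cv2.resize(e['pixels'][150:270,270:390],(600,600),interpolation=2))
C=cloud(e); M0=np.array([.6148,.0714]);c,s=np.cos(.095),np.sin(.095);M=np.array([[c,s],[-s,c]])
q=cloud(e).reshape(-1,3); m=np.c_[(q[:,:2]-M0)@M.T,q[:,2]]
px=e['pixels'].reshape(-1,3).min(1)
k=(np.abs(m[:,1])<.09)&(m[:,0]>0)&(m[:,0]<.12)&(m[:,2]>.12)&(m[:,2]<.26)&(px>150)
G=m[k]; print(len(G))
A=np.c_[G[:,0],np.ones(len(G))]
for _ in range(3):
    f=np.linalg.lstsq(A,G[:,2],rcond=None)[0]; r=np.abs(A@f-G[:,2]); A,G=A[r<.015],G[r<.015]
print('guard slope angle',np.arctan(-f[0]),len(G),'z at hinge .123',f@[.123,1])
k=(np.abs(m[:,1]+.114)<.012)&(m[:,0]>-.03)&(m[:,0]<.085)&(m[:,2]>.13)&(m[:,2]<.26); P=m[k]
if len(P)>5:
  vx,vy,x0,y0=cv2.fitLine(P[:,[0,2]].astype(np.float32),cv2.DIST_HUBER,0,.01,.01).ravel(); print('pointer',len(P),np.arctan2(-vy*np.sign(vx),abs(vx)))
E
```

```text
clock: 16.95
position: [0.664, 0.076, 0.1823]
ee_rot: [0.52, 0.475, 0.524, -0.479]
contact_force: [-11.9, -1.7, -1.7]
width: 0.0093
631
guard slope angle 0.6165844706277117 611 z at hinge .123 0.1256476659950121
pointer 168 0.72418076
```

View pics/c8.png

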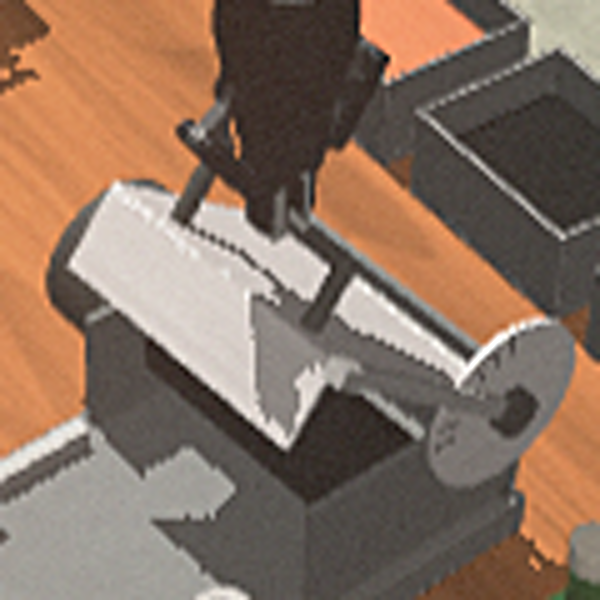

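The side view shows the plate's front right corner at about (325,360) and the pointer tip at about (335,365), so they are nearly in line. The depth plane fit disagrees (0.62 against 0.71) and may include part of the skirt, so I'll refit without it.

```bash
cat > g.py <<'E'
from h import *
M0=np.array([.6148,.0714]);c,s=np.cos(.095),np.sin(.095);M=np.array([[c,s],[-s,c]])
for n in('side','top'):
    ds=[cam(n) for _ in range(3)]; q=np.mean([cloud(e) for e in ds],0).reshape(-1,3); m=np.c_[(q[:,:2]-M0)@M.T,q[:,2]]
    gr=ds[0]['pixels'].reshape(-1,3).astype(int); sat=gr.max(1)-gr.min(1)
    k=(np.abs(m[:,1])<.09)&(m[:,0]>.022)&(m[:,0]<.11)&(m[:,2]>.125)&(m[:,2]<.23)&(gr.min(1)>140)&(sat<40)
    G=m[k]; A=np.c_[G[:,0],np.ones(len(G))]; A0,z=A,G[:,2]
    for _ in range(4):
        f=np.linalg.lstsq(A,z,rcond=None)[0]; r=np.abs(A@f-z); A,z=A[r<.008],z[r<.008]
    print(n,'guard',np.arctan(-f[0]).round(3),len(z),'of',len(G),'z@hinge',(f@[.123,1]).round(4),'rms',np.std(A@f-z).round(4))
    k=(np.abs(m[:,1]+.114)<.012)&(m[:,0]>-.03)&(m[:,0]<.085)&(m[:,2]>.13)&(m[:,2]<.26); P=m[k]
    if len(P)>5:
        vx,vy,x0,z0=cv2.fitLine(P[:,[0,2]].astype(np.float32),cv2.DIST_HUBER,0,.01,.01).ravel(); a=np.arctan2(-vy*np.sign(vx),abs(vx)); print('pointer',len(P),a.round(3),'z@.123',z0+vy/vx*(.123-x0))
# ray based: plate front-right corner & pointer tip on their vertical planes, side view
    if n=='side':
        e=ds[0];nn=np.array([-s,c,0]);ex=np.array([c,s,0]);cc=-e['R'].T@e['t']
        for nm,uv,y in [('plate front R',(325,360),-.093),('plate front R2',(318,362),-.093),('tip',(333,366),-.114),('hub',(516,409),-.114),('plate front L',(117,183),.093)]:
            u=(uv[0]/5+270-.4,uv[1]/5+150-.4); ry=(rays(e,[u])@e['R'])[0]; o=np.r_[M0,0]+y*nn; P=cc+ry*(((o-cc)@nn)/(ry@nn)); X=(P-o)@ex
            print(nm,X.round(4),P[2].round(4),'ang',np.arctan2(P[2]-.118,.125-X).round(3),'len',np.hypot(P[2]-.118,.125-X).round(3))
E
python3 g.py
```

```text
side guard 0.667 326 of 333 z@hinge 0.1226 rms 0.0007
pointer 170 0.759 z@.123 0.111364305
plate front R 0.0005 0.2206 ang 0.689 len 0.161
plate front R2 -0.0044 0.2222 ang 0.678 len 0.166
tip -0.0134 0.2408 ang 0.726 len 0.185
hub 0.1276 0.1189 ang 2.829 len 0.003
plate front L 0.0113 0.211 ang 0.686 len 0.147
top guard 0.668 406 of 406 z@hinge 0.1229 rms 0.0013
pointer 121 0.688 z@.123 0.13103111
```

Run:
```python
from h import *
t=cam('top');e=cam('side');M0=np.array([.6148,.0714]);c,s=np.cos(.095),np.sin(.095);M=np.array([[c,s],[-s,c]])
def tri(ut,us):
    o1,o2=[-d['R'].T@d['t'] for d in(t,e)]; a,b=[(rays(d,[u])@d['R'])[0] for d,u in((t,ut),(e,us))]
    k=np.linalg.lstsq(np.c_[a,-b],o2-o1,rcond=None)[0]; P,Q=o1+a*k[0],o2+b*k[1]; return (P+Q)/2,np.linalg.norm(P-Q)
Z=lambda u:(u[0]/3.75+220-.37,u[1]/3.75+145-.37)
S=lambda u:(u[0]/4+225-.37,u[1]/4+180-.37)
for a,b in [((436,243),(444,181)),((436,240),(446,180)),((436,245),(442,179))]:
    P,g=tri(Z(a),S(b)); m=M@(P[:2]-M0); print(m.round(4),P[2].round(4),'gap',g.round(4),'ang',np.arctan2(P[2]-.118,.125-m[0]).round(3),'len',np.hypot(P[2]-.118,.125-m[0]).round(4))
```

```text
[-0.0166 -0.1157] 0.2367 gap 0.0001 ang 0.698 len 0.1848
[-0.0147 -0.1158] 0.2365 gap 0.0005 ang 0.704 len 0.1832
[-0.0183 -0.1155] 0.2394 gap 0.0001 ang 0.703 len 0.1879
```

Triangulating the tip puts the pointer at about 0.70–0.71, and both plane fits put the guard at 0.667. I'll add about 0.04.

```bash
python3 -m creep '{"delta_pos":[[-0.1,0.2,0],[-0.25,0.4,0],[-0.25,0.4,0],[-0.25,0.4,0],[-0.25,0.4,0],[-0.25,0.4,0],[-0.25,0.4,0]],"dr":[[0,0,0],[0,0,0],[0,0,0],[0,0,0],[0,0,0],[0,0,0],[0,0,0]]}'; python3 g.py | grep -E 'guard|pointer'; python3 -c "
from h import *
s=manip.get_state();print(s['clock'],s['contact_force'],s['position'],abs(s['qd']).max())
e=cam('side');cv2.imwrite('pics/c9.png',cv2.resize(e['pixels'][150:300,230:410],(720,600),interpolation=2))"
```

```text
clock: 18.15
position: [0.6673, 0.0763, 0.1846]
ee_rot: [0.519, 0.474, 0.525, -0.48]
contact_force: [-12.9, -1.6, -2.6]
width: 0.0098
side guard 0.697 318 of 320 z@hinge 0.1228 rms 0.0007
pointer 169 0.758 z@.123 0.111788556
top guard 0.695 392 of 392 z@hinge 0.1234 rms 0.0011
pointer 123 0.703 z@.123 0.12910315
18.45 [-13.1396574   -1.17738232  -2.01855907] [0.66726905 0.07627755 0.18460314] 0.001796620739818861
```

```bash
python3 -m creep '{"delta_pos":[[-0.05,0.1,0],[-0.05,0.1,0],[-0.05,0.1,0],[-0.05,0.1,0],[-0.05,0.1,0],[-0.05,0.1,0]],"dr":[[0,0,0],[0,0,0],[0,0,0],[0,0,0],[0,0,0],[0,0,0]]}'; python3 g.py | grep -E 'guard'
python3 - <<'E'
from h import *
e=cam('side');C=cloud(e).reshape(-1,3);M0=np.array([.6148,.0714]);c,s=np.cos(.095),np.sin(.095);M=np.array([[c,s],[-s,c]])
m=np.c_[(C[:,:2]-M0)@M.T,C[:,2]];k=(m[:,2]>.055)&(m[:,2]<.08)&(m[:,0]>-.2)&(m[:,0]<-.06)&(np.abs(m[:,1])<.1);print('bracket top x,y range',np.percentile(m[k],[2,98],0).round(3))
print(manip.get_state()['contact_force']); manip.sign_off()
E
```

```text
clock: 19.1
position: [0.6677, 0.0763, 0.1849]
ee_rot: [0.519, 0.474, 0.525, -0.48]
contact_force: [-13.5, -2.1, -1.5]
width: 0.0095
side guard 0.701 308 of 309 z@hinge 0.1228 rms 0.0008
top guard 0.7 394 of 394 z@hinge 0.1235 rms 0.0013
bracket top x,y range [[-0.157  0.005  0.056]
 [-0.105  0.086  0.076]]
[-13.37687353  -1.44868298  -2.08921926]
the job is handed in; nothing more can be done
```

I turned the bracket a quarter turn, pressed its short leg against the stop bar and let go. Then I lifted the guard in line with the pointer and handed the job in at about 19 s, still holding the handle against the spring. No verdict was reported.

**Bracket:**
- After release, the short leg's inner edge measured 77 mm across the machine, which is where it should be if the leg is flush.
- The long leg was square to the bar within about 0.01 rad.
- A last depth check before handing in still placed the bracket there (y 5 to 86 mm).

**Guard:**
- Plane fits in both views gave 0.70 rad, with about 13 N on the gripper.
- Triangulating the pointer's tip gave 0.70 to 0.705 rad. Rougher estimates of the pointer ranged from 0.69 to 0.76. The high ones came from side-view depth, whose line missed the hinge height by about 7 mm, so I discounted them.

**What went wrong or disagreed:**
- The first grasp closed on nothing. The camera showed the fingertips about 38 mm higher than the reported tool point. I used that offset from then on, and both grips held.
- At the viewing limit of 12 pictures, the last one would not open. The final state was checked by measurement only.
- I did not measure the loose objects again at the end. In the last pictures the ring was where it had been, and I saw no sign that any other object had been touched.

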